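Set a chopping board into its corner holder

ROBOT

A 7-joint arm with a two-finger parallel gripper is mounted at the origin on the work surface. World frame = base frame: x ahead of the robot, y to its left, z up, the work surface at z = 0. Lengths are in m, angles in rad, forces in N, time in s.
With the tool pointing down it reaches from about 0.425 to 1.025 m from the base axis. Payload 9.4 kg.
Tool frame: the origin (TCP) lies at the very end of the fingers, on their centre line; the grasp point (between the pads) lies arm.tcp_to_grasp behind it (arm.tcp_to_grasp is the distance from the TCP to the grasp point, in m); z points along the fingers, y is the line along which they close (so a half turn about z gives the same grasp; the last joint's range is limited). The gripper opens to 85 mm and grips with 20 to 120 N. Pads are 22 mm wide; open, the fingers measure 114 mm over their backs; the gripper's body (76 mm by 85 mm) begins 54 mm behind the grasp point. The pads swing forward as they close: fully open they stand 13 mm farther back than shut.
Start: joints at [-1.299, 0.599, -0.003, 1.599, 0.002, 0.943, -0.08], TCP at [0.248, 0.681, 0.231] pointing down, gripper open.
Joint ranges: [-2.57, 2.57], [-0.35, 1.97], [-1.29, 1.29], [0.11, 2.56], [-1.05, 4.19], [0.11, 1.86], [-2.63, 2.63]. Speed limits (rad/s): [2.22, 2.22, 3.01, 3.01, 3.14, 3.14, 3.14].

INTERFACE

Orientations are given as a unit quaternion [w, x, y, z].
In Python, from bench import arm gives the robot as it stands. The module is installed in compiled form; this text tells all that it offers. Calls block until the motion is done:
- arm.reach(position, orientation): joint-space move of the TCP to a pose.
- arm.line_to(position, vel=0.15, rotation=None): straight line of the TCP; rotation=None keeps the orientation; vel is the mean speed in m/s.
- arm.goto_joints(angles): joint-space move.
- arm.move_gripper(opening): finger opening in m; the grip force is fixed at half the most; returns when the fingers have stopped.
- arm.sleep(seconds).
- arm.ik(position, orientation): joint angles nearest the present ones, or None.
- arm.grab_frame(name): name is "side" or "top"; returns the picture (420x560x3 uint8, red, green, blue); there is no depth.
- arm.camera_params(name): a dict with "camera_matrix" (3x3 intrinsics, pixels), "extrinsics" (4x4, takes a point from world to camera coordinates). Camera axes: x right, y down, z forward; pixel columns grow to the right and rows downward; lengths in m; the calibration is good to about 2 mm. A picture is of the moment at which its call begins. camera_params takes no time and is no camera call.
A pose or a line that the arm cannot do raises arm.MotionError and nothing moves.
- arm.job_done(): hands the job in; it is judged then, once.
Readings, each from a call of its own:
- arm.get_time_s(): time.
- arm.get_joint_pos(): joint angles.
- arm.get_qvel(): joint speeds.
- arm.get_joint_efforts(): joint torques, N m.
- arm.get_tool_pos(): TCP position.
- arm.get_ee_rot(): TCP orientation.
- arm.get_wrist_force(): force on the tool from outside, world axes, zero at the start.
- arm.get_wrist_torque(): the same for the moment, N m.
- arm.get_width(): finger opening in m.
- arm.get_grip_force(): force on a finger pad.
Only numpy, scipy, OpenCV 4.12 (cv2) and the standard library are available. Lean on these libraries where they do the work, as an engineer would, in place of code of your own. Each camera call takes 0.05 s, during which the arm holds its last target. There are 200 camera calls.

TASK

Push the white chopping board along the worktop until it sits square and flush in the corner of the steel holder, flat on the worktop with one long edge against the far fence and one short edge against the left fence, and swing the hinged keeper bar fully shut behind it. Leave the bowl, the mug and the jar where they stand.

Things in the scene. Friction and masses are not known exactly. Their poses are not given: they have to be found in the camera images.
- board_center (a point): Centre (half-way up) of the white plastic chopping board: a loose slab, about 0.6 kg, 130 mm along its own x, 200 mm along y, 25 mm thick, lying flat, out of square, with a hand slot (70 x 26 mm) 69 mm from the centre towards -y. It starts nearer the robot and right of its place. Home, its centre is at x = -65, y = -100 mm in the holder's frame, sides parallel to the fences.
- holder: Fixed board holder: two dark steel fences, 22 mm high, 12 mm thick, in an L. Origin: their inside corner at worktop level. x points away from the robot (may be turned a bit), y to the robot's left. The far fence's inner face is x = 0, from the corner to y = -240 mm; the left fence's is y = 0, from the corner to x = -152 mm. The board belongs on the -x, -y side. Low bolted flanges lie outside.
- keeper_hinge (a point): The keeper bar's upright hinge axis at worktop level, at the end of the left fence nearest the robot: x = -141, y = +11 mm in the holder's frame. The hinge post is 22 mm wide and 28 mm high. Fixed to the holder.
- keeper (a joint): Keeper bar angle, rad. 0 = shut: the bar points along the holder's -y, its inner face 136 mm from the far fence (6 mm clear of a board that is home; it hits one that stands out). Grows as it opens: at 1.57 it points along the holder's -x, towards the robot, at more further left; stops at 0 and 2.3. From above it shuts anticlockwise. It stays where left (friction about 0.1 N m).
- keeper_grip (a point): Middle of the keeper bar's handle, 47 mm above the worktop: an upright round black peg, 18 mm in diameter, from the top of the bar (22 mm up) to 72 mm up, 95 mm from the hinge axis. The bar is 10 mm thick, from 6 to 22 mm above the worktop, and ends 120 mm from the hinge axis.
- bowl: Steel mixing bowl, 170 mm across, 75 mm high, standing to the right; origin at the centre of its underside. Leave it alone.
- mug: Steel mug, 80 mm across, 95 mm high, with a handle on its own +y side, standing to the left; origin at the centre of its underside. Leave it alone.
- jar: Glass jar with a steel lid, 68 mm across, 120 mm high, standing at the far left; origin at the centre of its underside. Leave it alone.
Things that resemble listed ones, but are neither listed nor needed, are in the scene too. What is meant by the part that bears board_center is not purple, red or yellow, and is the larger of those in its own colour.

How it is judged:
At the end, for the whole second after the job is handed in: The board lies flat on the worktop with its centre within 3 mm, each way, of its place in the corner (touching both fences), its sides parallel to the fences within 0.022 rad (1.3 degrees), and the keeper bar is shut to within 0.06 rad (6 mm at its end) (x of board_center in the frame of holder between -0.068 and -0.062 m and y of board_center in the frame of holder between -0.103 and -0.097 m and z of board_center in the frame of holder below 0.0155 m and angle between the x axis of board_center and the x axis of holder, either way round below 0.022 rad and angle between board_center's own z axis and vertical below 0.03 rad and value of joint keeper below 0.06 rad).
It fails at once if the bowl, the mug or the jar is shifted by more than 30 mm (distance of any of bowl, mug, jar from where it was at the start of the episode above 0.03 m).
It also fails if it takes over 58 s, if anything falls off the work surface, if the arm or the gripper's body presses on something with over 40 N, if the wrist force passes 120 N, or if a joint passes its speed limit or range.

## Working session

There is one attempt and no reset: what is moved stays moved. The work goes in short steps, each a Python script; the robot and the scene stay as the last script left them, time stands still between calls to the robot, and variables do not carry over. Pictures are saved under pics/ and viewed, at most 10 in all, crops included, and the job is handed in when it is done.

```bash
mkdir -p pics
python3 - <<'E'
from bench import arm
import cv2,numpy as np
for n in("top","side"):
    f=arm.grab_frame(n); cv2.imwrite(f"pics/{n}0.png",f[:,:,::-1])
    p=arm.camera_params(n); print(n,np.round(p["camera_matrix"],1).tolist(),np.round(p["extrinsics"],4).tolist())
print(arm.get_time_s(),arm.tcp_to_grasp,arm.get_ee_rot())
E
```

```text
top [[448.0, 0.0, 289.8], [0.0, 448.0, 212.4], [0.0, 0.0, 1.0]] [[0.0183, -0.9997, 0.0135, -0.0377], [-0.9834, -0.0204, -0.1802, 0.5485], [0.1804, -0.01, -0.9835, 1.2751], [0.0, 0.0, 0.0, 1.0]]
side [[413.5, 0.0, 290.6], [0.0, 413.5, 211.7], [0.0, 0.0, 1.0]] [[-0.9996, -0.0208, -0.0187, 0.5434], [-0.0037, 0.7603, -0.6495, 0.061], [0.0277, -0.6492, -0.7601, 1.0453], [0.0, 0.0, 0.0, 1.0]]
0.1 0.0187 [-6.62072762e-05  1.73472561e-01  9.84838460e-01 -6.87765823e-04]
```

View pics/top0.png

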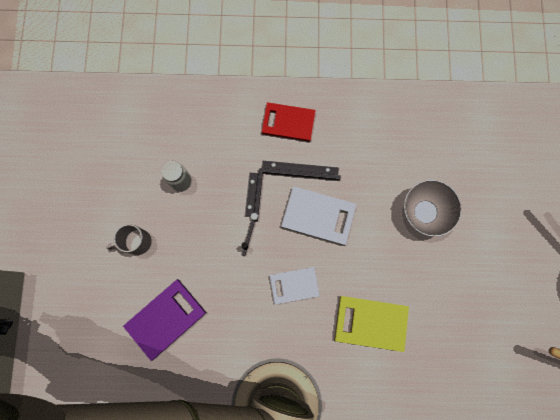

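View pics/side0.png

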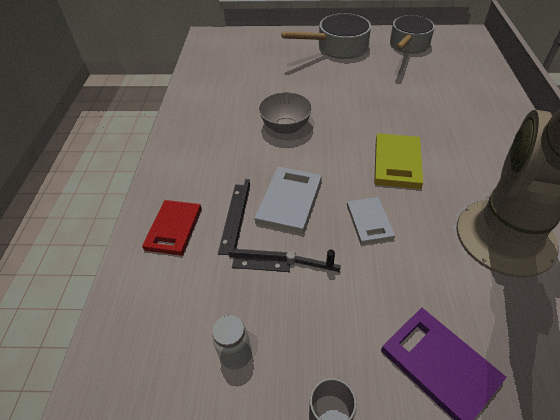

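The top view shows two white boards: the large one at (319,216) and a small one at (294,285). The red (289,121), yellow (373,324) and purple (165,320) boards are excluded by colour. I choose the larger white one at (319,216). The keeper peg is at about (244,246), and the hinge at (255,216).

```bash
cat > h.py <<'E'
from bench import arm
import cv2,numpy as np
def cam(n):
    p=arm.camera_params(n); return np.array(p["camera_matrix"]),np.array(p["extrinsics"])
def ray(n,px,z):
    K,T=cam(n); R,t=T[:3,:3],T[:3,3]; c=-R.T@t
    px=np.atleast_2d(np.array(px,float)); d=(R.T@np.linalg.inv(K)@np.c_[px,np.ones(len(px))].T).T
    return (c+d*((z-c[2])/d[:,2])[:,None])[:,:2]
def proj(n,P):
    K,T=cam(n); q=K@(T[:3,:3]@np.atleast_2d(P).T+T[:3,3:]); return (q[:2]/q[2]).T
def biggest(m):
    cs=cv2.findContours(m.astype(np.uint8),cv2.RETR_EXTERNAL,cv2.CHAIN_APPROX_NONE)[0]
    return max(cs,key=cv2.contourArea)
def quad(c): # rect sides in world from contour points
    return cv2.minAreaRect(c.astype(np.float32))
E
python3 - <<'E'
from h import *
t=cv2.imread("pics/top0.png");s=cv2.imread("pics/side0.png")
a=cv2.resize(t[150:265,225:365],None,fx=5.7,fy=5.2,interpolation=cv2.INTER_CUBIC)
cv2.imwrite("pics/c1.png",cv2.resize(t[150:265,225:365],None,fx=5,fy=5,interpolation=cv2.INTER_CUBIC))
cv2.imwrite("pics/c2.png",cv2.resize(s[160:280,210:350],None,fx=5,fy=5,interpolation=cv2.INTER_CUBIC))
for n,im,(x0,x1,y0,y1) in(("top",t,(275,365,180,255)),("side",s,(250,330,160,240))):
    g=im.astype(int); m=np.zeros(im.shape[:2],bool); sub=g[y0:y1,x0:x1]
    m[y0:y1,x0:x1]=(sub[:,:,0]-sub[:,:,2]>2)&(sub[:,:,0]>150)
    c=biggest(m)[:,0,:]; w=ray(n,c,0.025); r=cv2.minAreaRect((w*1000).astype(np.float32)); print(n,r, "px area",m.sum())
    d=im.max(2)<75; d2=np.zeros_like(d)
    x0,x1,y0,y1=(230,350,150,260) if n=="top" else (210,345,170,280)
    d2[y0:y1,x0:x1]=d[y0:y1,x0:x1]
    out=im.copy(); out[d2]=(0,0,255); out[m]=(0,255,0)
    cv2.imwrite(f"pics/m_{n}.png",cv2.resize(out[y0:y1,x0:x1],None,fx=5,fy=5,interpolation=cv2.INTER_NEAREST))
E
```

```text
top ((548.6630859375, -114.40690612792969), (198.5258026123047, 128.4822235107422), 75.02159118652344) px area 2554
side ((574.50537109375, -22.912548065185547), (7.669617176055908, 3.2952868938446045), 0.32386574149131775) px area 80
```

View pics/c1.png

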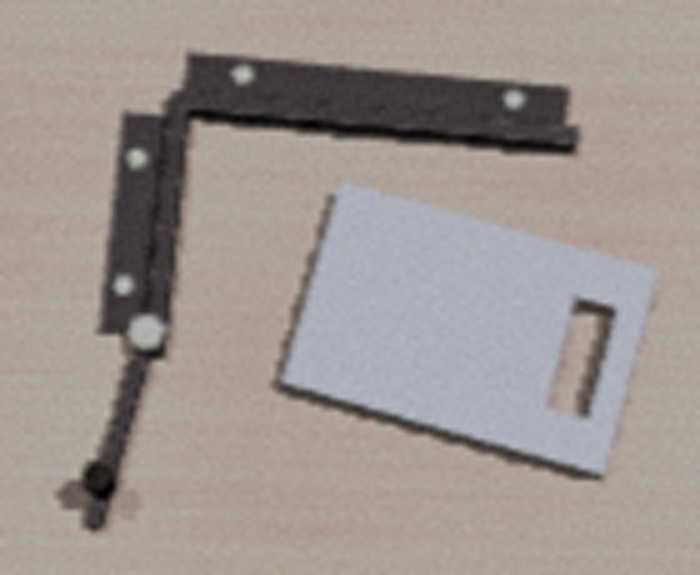

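View pics/c2.png

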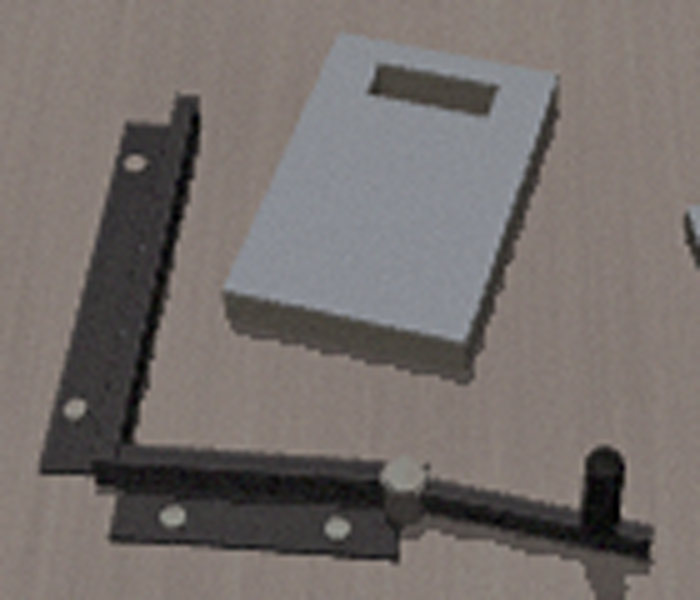

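The crops confirm the large white board with its hand slot towards −y. Its measured size of 198.5×128.5 mm matches the 200×130 given. In the top crop the fence's inner corner is at (190,122), which is pixel (263,174). The peg top is at (98,473), pixel (244.6,244.6), and the hinge post top is at (146,332), pixel (254,216). Next I fit the fence edges in both views.

```bash
cat >> h.py <<'E'
def fl(p): # line fit: point, dir
    v=cv2.fitLine(p.astype(np.float32),cv2.DIST_HUBER,0,0.01,0.01).ravel(); return v[2:],v[:2]
def edge(g,fixed,lo,hi,axis,sign,th): # subpixel crossing of th along a column (axis 0) or row (axis 1), dark->bright when sign>0
    out=[]
    for f in fixed:
        v=(g[:,f] if axis==0 else g[f,:]).astype(float)
        for i in range(lo(f),hi(f)):
            a,b=v[i],v[i+1]
            if (a<th<=b) if sign>0 else (a>=th>b):
                u=i+(th-a)/(b-a); out.append((f,u) if axis==0 else (u,f)); break
    return np.array(out)
E
python3 - <<'E'
from h import *
g=cv2.imread("pics/top0.png",0); s=cv2.imread("pics/side0.png",0)
# top: far fence lower border (z=0), left fence right border
A=edge(g,range(270,337,2),lambda f:int(171+(f-263)*.08),lambda f:int(183+(f-263)*.08),0,1,100)
B=edge(g,range(180,214,2),lambda f:int(259-(f-176)*.1),lambda f:int(268-(f-176)*.1),1,1,100)
a=fl(ray("top",A,0.0)); b=fl(ray("top",B,0.0)); b2=fl(ray("top",B,0.022))
ang=lambda d:np.degrees(np.arctan2(d[1],d[0]))
print(len(A),len(B),"far dir",ang(a[1]),"left dir",ang(b[1]))
X=lambda a,b:a[0]+a[1]*np.linalg.solve(np.c_[a[1],-b[1]],b[0]-a[0])[0]
print("corner z0",X(a,b),"leftline z.022",X(a,b2))
# side: far fence right border (z=0), left fence upper border (z=.022, inner top edge)
C=edge(s,range(190,242,2),lambda f:int(243-(f-180)*.25),lambda f:int(256-(f-180)*.25),1,1,75)
D=edge(s,range(242,284,3),lambda f:244,lambda f:256,0,-1,75)
c=fl(ray("side",C,0.0)); d=fl(ray("side",D,0.022)); print(len(C),len(D),ang(c[1]),ang(d[1]),X(c,d))
print("hinge top",ray("top",[[254.1,215.9]],.028),"side",ray("side",[[210+404/5,160+473/5]],.028))
print("peg top",ray("top",[[244.4,244.4]],.072),"side",ray("side",[[210+604/5,160+462/5]],.072))
for n,p in(("bowl",(431,208)),("mug",(129,239))): print(n,ray("top",[p],.08))
E
```

```text
34 17 far dir 85.89873 left dir -3.7960455
corner z0 [0.6786841  0.05993713] leftline z.022 [0.6785702  0.05834856]
26 14 85.73468 -4.177711 [0.6807289  0.06072795]
hinge top [[0.54041942 0.07968341]] side [[0.54091532 0.0811207 ]]
peg top [[0.44929635 0.10164956]] side [[0.44913455 0.10470954]]
bowl [[ 0.5652926  -0.43700828]]
mug [[0.45736214 0.42933351]]
```

Both views agree: holder corner at (0.680, 0.060), yaw −4.1°. The hinge, computed from the corner, falls within 1 mm of its measured position, and the peg radius is 94 mm. The keeper is at about 1.74 rad, and the board is at holder (−118, −183) mm, −11°. Next I push with two fingers held apart, first towards the far fence.

```bash
cat >> h.py <<'E'
from scipy.spatial.transform import Rotation as Ro
C=np.array([.680,.060]); YAW=np.radians(-4.1)
H=np.array([[np.cos(YAW),-np.sin(YAW)],[np.sin(YAW),np.cos(YAW)]])
def W(x,y,z): return [*(C+H@np.array([x,y])),z]      # holder -> world
def toH(p): return H.T@(np.array(p)[:2]-C)
def Q(deg): # tool down, tool y at deg in holder frame
    f=np.radians(deg)+YAW; y=np.array([np.cos(f),np.sin(f),0]); z=np.array([0,0,-1.])
    q=Ro.from_matrix(np.c_[np.cross(y,z),y,z]).as_quat(); return [q[3],*q[:3]]
def force(): return np.r_[H.T@np.array(arm.get_wrist_force())[:2],arm.get_wrist_force()[2]]
def press(x,y,z,d,fmax,n,step=.0015): # creep in dir d until the force reaches fmax
    for i in range(n+1):
        f=force(); 
        if -f[:2]@d>fmax: break
        if i<n: x+=step*d[0]; y+=step*d[1]; arm.line_to(W(x,y,z),vel=.03)
    print("press",i,"cmd",round(x,4),round(y,4),"act",toH(arm.get_tool_pos()).round(4),"F",f.round(1),"t",round(arm.get_time_s(),1)); return x,y
E
python3 - <<'E'
from h import *
arm.move_gripper(.055)
arm.reach(W(-.215,-.183,.15),Q(90)); print(arm.get_joint_pos(),arm.get_time_s())
arm.line_to(W(-.215,-.183,.05),vel=.2)
arm.line_to(W(-.215,-.183,.006),vel=.06)
print("down",arm.get_tool_pos(),force(),arm.get_width())
arm.line_to(W(-.150,-.183,.006),vel=.06); print(force())
press(-.150,-.183,.006,np.array([1,0]),15,10)
cv2.imwrite("pics/p1.png",cv2.resize(arm.grab_frame("top")[140:280,215:385,::-1],None,fx=4,fy=4))
print(arm.get_time_s())
E
```

```text
[ 0.09732604  0.4239301   0.01599007  2.26014435 -0.01534824  0.45732338
  1.62598449] 3.3833Traceback (most recent call last):
  File "<stdin>", line 5, in <module>
bench.MotionError: the arm cannot follow that straight line within its joint ranges
```

Run:
```python
from h import *
for x in(-.215,-.205,-.2):
  for z in(.10,.05,.006):
    for a in(90,-90): 
        j=arm.ik(W(x,-.183,z),Q(a)); print(x,z,a,W(x,-.183,z)[:2],None if j is None else np.round(j,2))
```

```text
-0.215 0.1 90 [np.float64(0.4524661993569656), np.float64(-0.10715971274483527)] [ 0.1   0.52  0.01  2.3  -0.02  0.32  1.63]
-0.215 0.1 -90 [np.float64(0.4524661993569656), np.float64(-0.10715971274483527)] [-0.37  0.64  0.72  2.33 -0.95  0.5  -0.5 ]
-0.215 0.05 90 [np.float64(0.4524661993569656), np.float64(-0.10715971274483527)] [ 0.11  0.62  0.01  2.33 -0.02  0.2   1.63]
-0.215 0.05 -90 [np.float64(0.4524661993569656), np.float64(-0.10715971274483527)] [-0.12  0.65  0.35  2.34 -0.88  0.27 -0.63]
-0.215 0.006 90 [np.float64(0.4524661993569656), np.float64(-0.10715971274483527)] [ 0.24  0.71 -0.19  2.33  0.88  0.16  0.72]
-0.215 0.006 -90 [np.float64(0.4524661993569656), np.float64(-0.10715971274483527)] [ 0.    0.72  0.16  2.35 -0.95  0.13 -0.57]
-0.205 0.1 90 [np.float64(0.462440607186275), np.float64(-0.10787468718816215)] [ 0.1   0.52  0.01  2.28 -0.02  0.34  1.63]
-0.205 0.1 -90 [np.float64(0.462440607186275), np.float64(-0.10787468718816215)] [-0.37  0.64  0.72  2.31 -0.94  0.52 -0.52]
-0.205 0.05 90 [np.float64(0.462440607186275), np.float64(-0.10787468718816215)] [ 0.11  0.6
[... 464 characters left out ...]
at64(-0.10823217440982558)] [ 0.1   0.53  0.01  2.27 -0.02  0.35  1.63]
-0.2 0.1 -90 [np.float64(0.46742781110092974), np.float64(-0.10823217440982558)] [-0.37  0.65  0.73  2.29 -0.93  0.52 -0.53]
-0.2 0.05 90 [np.float64(0.46742781110092974), np.float64(-0.10823217440982558)] [ 0.1   0.63  0.01  2.29 -0.02  0.22  1.62]
-0.2 0.05 -90 [np.float64(0.46742781110092974), np.float64(-0.10823217440982558)] [-0.13  0.66  0.35  2.31 -0.82  0.29 -0.69]
-0.2 0.006 90 [np.float64(0.46742781110092974), np.float64(-0.10823217440982558)] [ 0.11  0.72  0.    2.31 -0.01  0.12  1.62]
-0.2 0.006 -90 [np.float64(0.46742781110092974), np.float64(-0.10823217440982558)] [-0.    0.73  0.17  2.32 -0.81  0.15 -0.72]
```

Run:
```python
from h import *
print(arm.get_tool_pos())
y=-.183; z=.010
arm.line_to(W(-.204,y,.05),vel=.1,rotation=Q(79.1))
try: arm.line_to(W(-.204,y,z),vel=.06)
except arm.MotionError:
    print("alt"); arm.reach(W(-.204,y,.05),Q(-100.9)); print(arm.get_joint_pos().round(2)); arm.line_to(W(-.204,y,z),vel=.06)
print("down",arm.get_tool_pos(),arm.get_joint_pos().round(2),force(),arm.get_width(),arm.get_time_s())
a=90 if arm.get_joint_pos()[6]>.3 else -90
arm.line_to(W(-.152,y,z),vel=.05,rotation=Q(a)); print(force())
press(-.152,y,z,np.array([1,0]),15,10)
cv2.imwrite("pics/p1.png",cv2.resize(arm.grab_frame("top")[140:280,215:385,::-1],None,fx=4,fy=4))
print(arm.get_time_s())
```

```text
[ 0.45254778 -0.10700127  0.05019505]
down [ 0.46334248 -0.10795201  0.00990483] [ 0.1   0.71  0.02  2.32 -0.11  0.12  1.53] [-0.41351697  0.1689758   0.48171779] 0.05484026790593862 5.1917
[-5.45615064 -2.91537378  3.18969999]
press 10 cmd -0.137 -0.183 act [-0.1408 -0.1831] F [-9.9 -0.2  7.4] t 8.9
8.9333
```

View pics/p1.png

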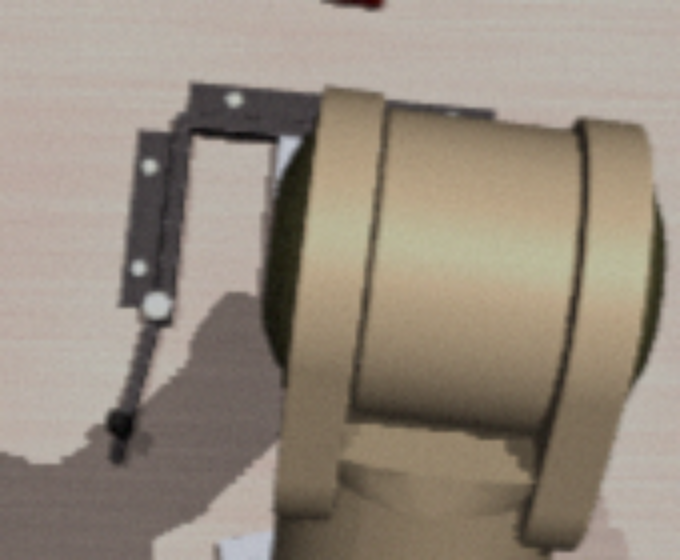

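The board's visible left end is at the far fence, about (280,140) in the crop. The tool stopped at x = −141 mm, as expected for contact with the fence. Next is the push from the right, then the +x push again.

Run:
```python
from h import *
z=.008
arm.line_to(W(-.160,-.183,z),vel=.15); arm.line_to(W(-.160,-.183,.08),vel=.2)
j=[arm.ik(W(-.07,-.318,.06),Q(a)) for a in(0,180)]; print([None if k is None else np.round(k,2) for k in j])
a=0 if j[1] is None or (j[0] is not None and abs(j[0][6])<abs(j[1][6])) else 180
arm.reach(W(-.07,-.318,.06),Q(a)); arm.line_to(W(-.07,-.318,z),vel=.08)
print(arm.get_tool_pos(),force(),arm.get_time_s())
arm.line_to(W(-.07,-.218,z),vel=.07); print(force(),toH(arm.get_tool_pos()))
press(-.07,-.218,z,np.array([0,1]),18,14,.002)
arm.line_to(W(-.07,-.235,z),vel=.15); arm.line_to(W(-.07,-.235,.07),vel=.2)
arm.reach(W(-.168,-.10,.06),Q(90)); arm.line_to(W(-.168,-.10,z),vel=.08)
arm.line_to(W(-.144,-.10,z),vel=.06)
press(-.144,-.10,z,np.array([1,0]),18,12,.002)
arm.line_to(W(-.168,-.10,z),vel=.15); arm.line_to(W(-.168,-.10,.1),vel=.2)
arm.reach(W(-.09,-.36,.2),Q(90)); print(arm.get_time_s())
cv2.imwrite("pics/top2.png",arm.grab_frame("top")[:,:,::-1]);cv2.imwrite("pics/side2.png",arm.grab_frame("side")[:,:,::-1])
t=cv2.imread("pics/top2.png");s=cv2.imread("pics/side2.png")
v=np.hstack([cv2.resize(t[150:265,225:345],(480,460)),cv2.resize(s[170:285,215:295],(320,460))]); cv2.imwrite("pics/v2.png",v)
```

```text
[array([ 0.05,  0.76,  0.42,  1.94, -0.56,  0.56,  0.78]), array([ 0.88,  0.9 , -0.93,  1.89,  0.95,  0.88,  2.52])]
[ 0.58745518 -0.25242621  0.00803884] [-0.18289818 -0.03905419 -0.26759554] 11.3583
[ 0.53444187 -1.79058123  1.87267365] [-0.06997226 -0.21785558]
press 6 cmd -0.07 -0.206 act [-0.0702 -0.2124] F [ -0.8 -20.2  -1.9] t 14.4
press 6 cmd -0.132 -0.1 act [-0.1405 -0.1002] F [-20.4   0.3  14.8] t 18.9
21.0583
```

View pics/v2.png

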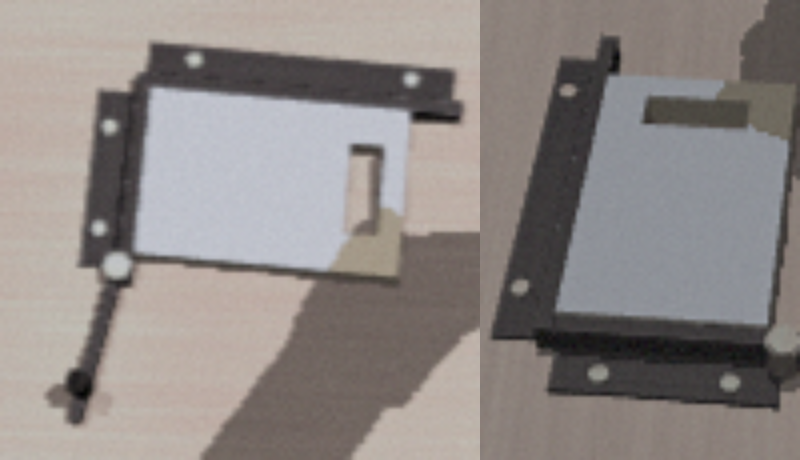

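The board sits against both fences in both views: its left edge is on the left fence at (135–140, 90–255), and its top edge is on the far fence. Next I grip the peg and swing the keeper shut.

Run:
```python
from h import *
hx,hy,r=-.141,.011,.095
P=lambda th,z:W(hx-r*np.sin(th),hy-r*np.cos(th),z)
T=lambda th:Q(-np.degrees(th))
th0=1.736; print(P(th0,.04),toH(ray("top",[[244.4,244.4]],.072)[0]))
arm.move_gripper(.06)
arm.reach(P(th0,.15),T(th0)); print(arm.get_joint_pos().round(2),arm.get_time_s())
arm.line_to(P(th0,.036),vel=.1); arm.move_gripper(.0); print("w",arm.get_width(),force())
ths=np.linspace(th0,0,9)[1:]
for th in ths: arm.line_to(P(th,.036),vel=.06,rotation=T(th)); print(round(th,2),force().round(1),toH(arm.get_tool_pos()).round(4))
x,y=hx,hy-r
press(x,y,.036,np.array([1,0]),8,4)
print(arm.get_width(),arm.get_time_s())
arm.move_gripper(.05); arm.line_to([*arm.get_tool_pos()[:2],.13],vel=.15)
arm.reach(W(-.09,-.36,.2),Q(0)); print(arm.get_time_s())
cv2.imwrite("pics/top3.png",arm.grab_frame("top")[:,:,::-1]);cv2.imwrite("pics/side3.png",arm.grab_frame("side")[:,:,::-1])
t=cv2.imread("pics/top3.png");s=cv2.imread("pics/side3.png")
v=np.hstack([cv2.resize(t[150:265,225:345],(480,460)),cv2.resize(s[170:285,215:305],(320,460))]); cv2.imwrite("pics/v3.png",v)
```

```text
[np.float64(0.44779758189681196), np.float64(0.10333584257444249), 0.04] [-0.23309107  0.02504825]
[-1.04  0.69  1.11  2.31 -0.98  0.75 -1.02] 23.8833
w 0.0167119483172707 [-0.40365361  0.84231147  4.9894327 ]
1.52 [-1.6 -1.2  8.8] [-0.2362  0.0061]
1.3 [-2.5 -1.5 10.9] [-0.2332 -0.0144]
1.08 [-3.5 -2.9 11.1] [-0.2259 -0.0338]
0.87 [-4.1 -4.1 10.5] [-0.2145 -0.0512]
0.65 [-3.8 -6.1 10.6] [-0.1995 -0.0658]
0.43 [-3.8 -7.7 10.6] [-0.1817 -0.0769]
0.22 [-2.8 -8.7  9.3] [-0.1618 -0.0838]
0.0 [-2.  -9.2  9.1] [-0.141  -0.0863]
press 3 cmd -0.1365 -0.084 act [-0.1404 -0.0863] F [-10.9  -9.7  17.1] t 30.3
0.017097193127166094 30.3167
32.625
```

View pics/v3.png

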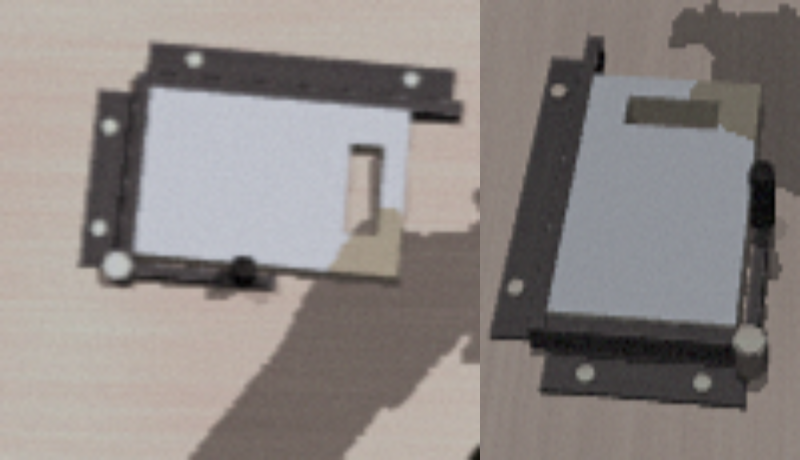

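The keeper lies along the board's near edge with the peg at (243,270), and the board still touches both fences. One numeric check on these frames, then a last gentle press in +y.

Run:
```python
from h import *
def meas(f):
    im=cv2.imread(f).astype(int); m=np.zeros(im.shape[:2],np.uint8)
    x0,x1,y0,y1=250,335,160,230
    s=im[y0:y1,x0:x1]; bw=(s[:,:,0]-s[:,:,2]>2)&(s[:,:,0]>150); m[y0:y1,x0:x1]=bw
    c=biggest(m)[:,0,:]; h=np.array([toH(p) for p in ray("top",c,.025)])*1000
    sel=lambda k:(h[k])
    L=h[(h[:,0]>-115)&(h[:,0]<-15)&(h[:,1]>-20)]; F=h[(h[:,1]>-180)&(h[:,1]<-20)&(h[:,0]>-20)]; R=h[(h[:,1]<-180)&(h[:,0]>-60)&(h[:,0]<-10)]
    for n,e,k in(("left",L,1),("far",F,0),("right",R,1)):
        p,d=fl(e); print(n,len(e),"pos",e[:,k].mean().round(2),"tilt deg",np.degrees(np.arctan2(d[k],d[1-k])).round(2))
meas("pics/top2.png"); meas("pics/top3.png")
t=cv2.imread("pics/top3.png",0); b=(t[205:230,275:297]<32).astype(np.uint8); k=np.argwhere(b).mean(0); p=[[275+k[1],205+k[0]]]
q=toH(ray("top",p,.066)[0])*1000; print("peg",p,q,"angle",np.arctan2(-(q[0]+141),-(q[1]-11)))
```

```text
left 32 pos -2.12 tilt deg -0.14
far 52 pos -1.68 tilt deg 179.88
right 27 pos -192.12 tilt deg -5.63
left 32 pos -2.12 tilt deg -0.14
far 52 pos -1.68 tilt deg 179.89
right 26 pos -192.46 tilt deg -5.11
peg [[np.float64(283.64285714285717), np.float64(219.28571428571428)]] [-149.06962497  -80.14362727] angle 0.08830719402786678
```

Run:
```python
from h import *
z=.008
arm.reach(W(-.065,-.235,.05),Q(0)); arm.line_to(W(-.065,-.235,z),vel=.08); arm.line_to(W(-.065,-.215,z),vel=.07)
press(-.065,-.215,z,np.array([0,1]),18,10,.002)
arm.line_to(W(-.065,-.24,z),vel=.15); arm.line_to(W(-.065,-.24,.1),vel=.2)
arm.move_gripper(0); arm.reach(W(-.185,-.09,.11),Q(90)); arm.line_to(W(-.185,-.09,.04),vel=.15)
arm.line_to(W(-.164,-.09,.04),vel=.06); print(force())
press(-.164,-.09,.04,np.array([1,0]),14,9,.0015)
arm.line_to(W(-.185,-.09,.04),vel=.15); arm.line_to(W(-.185,-.09,.12),vel=.25)
arm.reach(W(-.09,-.36,.2),Q(90)); print(arm.get_time_s())
f=arm.grab_frame("top")[:,:,::-1]; cv2.imwrite("pics/top4.png",f); s=arm.grab_frame("side")[:,:,::-1]
cv2.imwrite("pics/v4.png",np.hstack([cv2.resize(f[200:240,240:340],(500,500//100*40*2)),cv2.resize(s[190:285,255:320],(280,400))]))
```

```text
press 5 cmd -0.065 -0.205 act [-0.0651 -0.2123] F [ -1.  -21.7  -2. ] t 35.9
[-0.04395657  0.28789384  0.02150956]
press 6 cmd -0.155 -0.09 act [-0.1602 -0.0902] F [-16.    2.6  10.9] t 40.8
42.7917
```

View pics/v4.png

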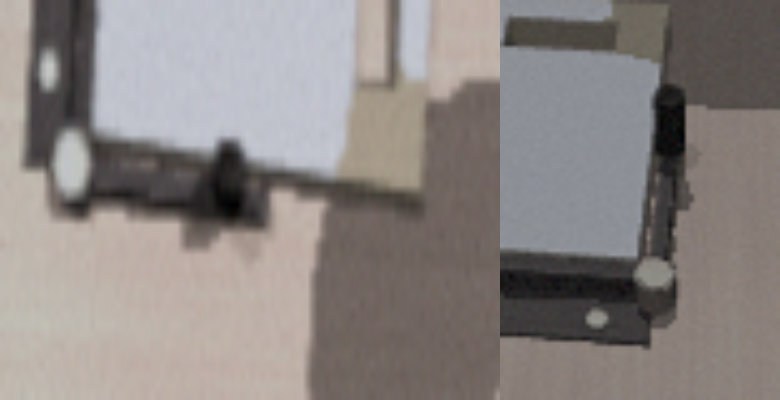

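The bar lies parallel to the board's near edge with a thin, even gap, and the peg at (230,175) is against its stop. Contact at x = −160 mm puts the peg at −140 mm, against −141 mm expected when shut. The board pressed back at the same y as before. I'm handing it in.

```bash
python3 -c "
from bench import arm
print(arm.job_done(),arm.get_time_s())"
```

```text
the job is handed in; nothing more can be done
the job is handed in; nothing more can be done
```

The job is handed in, with no verdict returned: by my last checks the board sits flush in the corner, the keeper is shut against its stop, and the arm went nowhere near the bowl, mug or jar, at about 43 s of the 58 s allowed.

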